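# Switch on the fume extractor at its guarded toggle

### The arm

A 7-joint arm with a two-finger parallel gripper is mounted at the origin on the work surface. World frame = base frame: x ahead of the robot, y to its left, z up, the work surface at z = 0. Lengths are in m, angles in rad, forces in N, time in s.
With the tool pointing down it reaches from about 0.4 to 0.85 m from the base axis. Payload 6.9 kg.
Tool frame: the origin (TCP) lies midway between the tips of the shut fingers; the grasp point (between the pads) lies behind it (ctrl.pinch_z is the z of the grasp point in the tool frame, in m); z points along the fingers, y is the direction in which the jaws open and shut (so a half turn about z gives the same grasp; the last joint's range is limited). The gripper opens to 85 mm and grips with 20 to 120 N. Pads are 22 mm wide; open, the fingers measure 114 mm over their backs; the gripper's body (76 mm by 85 mm) begins 54 mm behind the grasp point. The pads swing forward as they close: fully open they stand 13 mm farther back than shut.
Start: joints at [1.22, 0.507, -0.238, 1.5, 0.126, 1.149, -0.155], TCP at [0.275, -0.561, 0.231] pointing down, gripper open.
Joint ranges: [-3.08, 3.08], [-0.24, 2.05], [-1.43, 1.35], [0, 2.5], [-1.52, 4.66], [0.17, 1.96], [-2.89, 2.89]. Speed limits (rad/s): [2.39, 2.39, 3.14, 3.14, 3.14, 3.14, 3.14].

### API

Orientations are given as a unit quaternion [w, x, y, z].
In Python, from station import ctrl, get_state, vision, ticket, models gives the robot as it stands. Calls block until the motion is done:
- ctrl.movep(position, orientation): joint-space move of the TCP to a pose.
- ctrl.movel(position, frame=None, max_speed=0.15): straight line of the TCP; frame=None keeps the orientation; max_speed is the mean speed in m/s.
- ctrl.set_joints(angles): joint-space move.
- ctrl.ungrasp() and ctrl.close_gripper(force=None): open the fingers fully, or close them until they stop; force is the grip in N (None keeps the last).
- ctrl.pause(seconds).
- ctrl.ik(position, orientation): joint angles nearest the present ones, or None.
- get_state(): the state.
- vision.grab_frame(name): name is "scene" or "top"; returns (picture, depth): 384x512x3 uint8, blue, green, red; 384x512 float32, m along the optical axis (not along the pixel's ray), 0 where there is no reading.
- vision.camera_info(name): a dict with "mtx" (3x3 intrinsics, pixels), "dist_coeffs" ([k1, k2, p1, p2, k3] as OpenCV has them; the pictures are not rectified), "R" (3x3) and "t" (3): a world point X has camera coordinates R X + t. Camera axes: x right, y down, z forward; pixel columns grow to the right and rows downward; lengths in m; the calibration is good to about 2 mm. A picture is of the moment at which its call begins. camera_info takes no time and is no camera call.
A pose or a line that the arm cannot do raises ctrl.Unreachable and nothing moves.
- ticket.close_job(): hands the job in, once; it reports no verdict.
Trained networks look in the newest picture that a camera, given by its name, has taken for a name from the list of things; names that differ only in an ending like _2 or _b are one class to them, and where a whole thing is asked for, a point or a joint stands for the part that bears it (a point fixed in the world has none). Each returns a list of dicts, best first, with "p" (0 to 1); they miss things now and then, are a little off and sometimes report something else, mostly with a low value. They report only what shows in the picture. A call takes as long as a camera call.
- models.recognise(camera, target): "point" ([column, row] in pixels, amid what is visible of it).
- models.masks_of(camera, target): "mask" (384x512 bool, what is visible of it) and "point" ([column, row] in pixels, amid what is visible of it).
The state is a dict: "time": time; "qpos": joint angles; "qd": joint speeds; "tau": joint torques, N m; "tcp_pos": TCP position; "eef_rot": TCP orientation; "contact_force": force on the tool from outside, world axes, zero at the start; "wrist_torque": the same for the moment, N m; "width": finger opening in m.
Only numpy, scipy, OpenCV 4.12 (cv2) and the standard library are available. Lean on these libraries where they do the work, as an engineer would, in place of code of your own. Each camera call takes 0.05 s, during which the arm holds its last target. There are 200 camera calls.

### The job

Switch on the fume extractor: with a finger, tip the red guard up and back by its upright tab, push the toggle under it fully over to the on side (towards the guard's hinge, where the green dot is), then tip the guard forward again so that it drops shut. Only light nudges are needed: neither box may be picked up or shoved along the bench. Leave the blue guard and its toggle as they are, and leave the stamp, the jar and the phone where they lie.

Things in the scene. Friction and masses are not known exactly. Their poses are not given: they have to be found in the camera images.
- red_box: fume extractor switch box, to be operated: grey steel box with a RED guard with an upright finger tab, 170 long (x) x 110 wide (y) x 60 high, 3 kg, loose on the bench, left or right. Origin: centre of its underside; z up; +x runs from the guard's free front to its hinge, away from the robot, turned up to 0.35 rad. Flat top panel at z = 60.
- blue_box: polisher switch box, same build, to be left alone: grey steel box with a BLUE guard with an upright finger tab, 170 long (x) x 110 wide (y) x 60 high, 3 kg, loose on the bench, left or right. Origin: centre of its underside; z up; +x runs from the guard's free front to its hinge, away from the robot, turned up to 0.35 rad. Flat top panel at z = 60.
- red_hinge (a point): middle of the red guard's hinge axis, on the box at x = 35, y = 0, z = 64 mm in the box frame; axis along the box's y; axes as the box's. Guard shut, mm from here: front wall 60 wide at x = -95, z = 2 to 44; flat top, upper face z = 48, x = -15 to -95; on it an upright tab 46 wide, 4 thick at x = -40, z = 48 to 93; sloping rear wall; side walls; open below. Guard and tab stay within 107 of the axis
- red_guard (a joint): angle of the red guard, rad: 0 shut, grows as its front goes up and back over the hinge, stop at 1.75. Light (70 g): falls shut from below about 0.85, falls open onto its stop and rests there from above about 1.05. A finger on the robot's side of the tab, near its top, pushing level towards the hinge (+x) for some 115 mm (to 1.1 or more) tips it up with 2 N; the guard then leans on that finger and falls open as it is raised
- red_guard_tab (a point): middle of the top edge of the solid red finger tab on the red guard (moves with it). Shut: x = -5, z = 157 mm in the box frame. Open on its stop the tab points back, its edge at x = 134, z = 87, and above it the outer face of the guard's top stands steeply from x = 88, z = 95 to x = 99, z = 149, facing away from the robot: a finger behind that face, pulling to -x, brings the guard over until it drops
- red_toggle (a joint): angle of the toggle under the red guard, rad: 0 off (leans 0.4 rad to the box's -x, away from the hinge), 0.8 on (leans 0.4 rad to +x, to the hinge and green dot). Stiff (about 1.5 N at the tip), stays where left, even half-way. Pivot at x = -20, y = 0, z = 60 mm in the box frame; steel bar 10 thick. It clears the shut guard in any position
- red_toggle_tip (a point): centre of the white ball end (13 mm across, 34 from the pivot) of the red box's toggle (moves with it); off: x = -33, z = 91; on: x = -7, z = 91 mm in the box frame; half-way its top reaches z = 101
- blue_guard (a joint): angle of the blue guard, rad, as for the red one; starts shut at 0
- blue_toggle (a joint): angle of the toggle under the blue guard, rad, as for the red one; starts off at 0
- stamp: wooden printing block 60 x 50 x 22 with a turned knob on top, 56 high in all, loose; origin: centre of its underside
- jar: closed glass jar with a yellow cap, 54 across, 75 high, loose; origin: centre of its underside
- phone: black phone lying flat, 150 x 74 x 9, loose; origin: centre of its underside

How it is judged:
On the way, in this order (a step that is already met when the one before it is completed fails the run):
1. the red guard is tipped up, clear of the toggle (value of joint red_guard above 0.8 rad), for 0.1 s.
2. with the guard up, the toggle is pushed fully over to on (value of joint red_toggle above 0.62 rad and value of joint red_guard above 0.5 rad), for 0.1 s.
3. the red guard is shut again (value of joint red_guard below 0.08 rad), for 0.2 s.
At the end, for the whole second after the job is handed in: The red toggle is on (joint over 0.62 of 0.8 rad) under the shut red guard (under 0.08 rad); the blue guard is shut (under 0.08 rad) and its toggle off (under 0.15 rad); both boxes stand within 30 mm, and stamp, jar and phone within 25 mm, of where they began; the red box is at rest (value of joint each of red_guard, blue_guard below 0.08 rad and value of joint red_toggle above 0.62 rad and value of joint blue_toggle below 0.15 rad and distance of each of red_box, blue_box from where it was at the start of the episode below 0.03 m and distance of each of stamp, jar, phone from where it was at the start of the episode below 0.025 m and linear speed of red_box below 0.02 m/s); the robot touches nothing.
It fails at once if the red box is picked up or shoved (30 mm) (distance of red_box from where it was at the start of the episode above 0.03 m).
It fails at once if the blue box is picked up or shoved (30 mm) (distance of blue_box from where it was at the start of the episode above 0.03 m).
It fails at once if the blue guard is opened (0.3 rad) or its toggle moved (0.15 rad) (value of joint blue_guard above 0.3 rad or value of joint blue_toggle above 0.15 rad).
It fails at once if the stamp, jar or phone is moved or lifted (25 mm) (distance of any of stamp, jar, phone from where it was at the start of the episode above 0.025 m).
It also fails if it takes over 58 s, if anything falls off the work surface, if the arm or the gripper's body presses on something with over 40 N, if the wrist force passes 120 N, or if a joint passes its speed limit or range.

## Working session

There is one attempt and no reset: what is moved stays moved. The work goes in short steps, each a Python script; the robot and the scene stay as the last script left them, time stands still between calls to the robot, and variables do not carry over. Pictures are saved under pics/ and viewed, about 8 in all and at most 12, crops included, and the job is handed in when it is done.

```bash
ls; mkdir -p pics; python3 - <<'E'
from station import ctrl, get_state, vision, ticket, models
import cv2, numpy as np
for c in ("scene","top"):
    p,d=vision.grab_frame(c); cv2.imwrite(f"pics/{c}0.png",p); np.savez(f"pics/{c}0.npz",p=p,d=d)
    i=vision.camera_info(c); print(c,(-i["R"].T@i["t"]).round(3),np.round(i["R"][2],3))
    for t in ("red_box","red_guard","red_guard_tab","blue_box"):
        print(t,[(np.round(r["point"]),round(r["p"],2)) for r in models.recognise(c,t)[:3]])
s=get_state();print(s["time"],s["eef_rot"],s["contact_force"],ctrl.pinch_z)
E
```

```text
pics
scene [ 1.257 -0.174  1.236] [-0.559  0.132 -0.819]
red_box [(array([206., 238.]), 0.76)]
red_guard []
red_guard_tab []
blue_box [(array([305., 207.]), 0.79)]
top [ 0.319 -0.021  1.173] [ 0.149  0.021 -0.989]
red_box [(array([330., 165.]), 0.76)]
red_guard [(array([328., 168.]), 0.64)]
red_guard_tab [(array([327., 165.]), 0.84)]
blue_box [(array([198., 166.]), 0.86)]
0.5 [-5.50321880e-05  9.74149103e-01  2.25906004e-01  1.99180473e-06] [-0.38794117  0.83122596 -0.45739749] -0.0187
```

View pics/scene0.png

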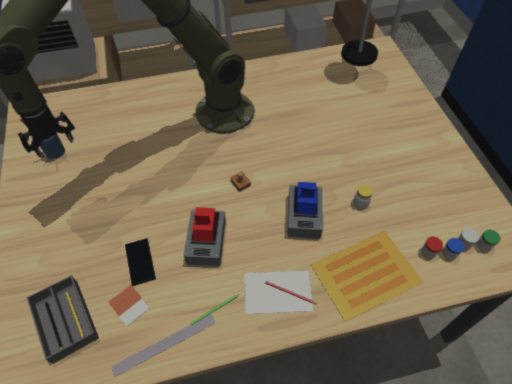

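View pics/top0.png

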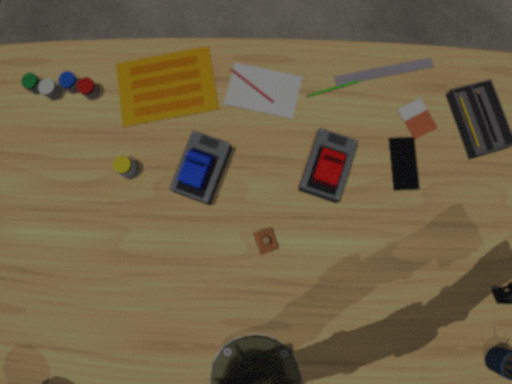

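The scene view has the red box at about (206,238), the phone to its left and the stamp nearer the robot at (240,181). The top view shows the red box at (330,165), turned to the right, with the phone beside it at (404,163). Next I fit the box pose from the depth.

```bash
cat > h.py <<'E'
import cv2, numpy as np
from station import ctrl, get_state, vision, ticket, models
def cloud(c,p=None,d=None):
    if p is None: p,d=vision.grab_frame(c)
    i=vision.camera_info(c)
    v,u=np.nonzero(d>0); 
    n=cv2.undistortPoints(np.c_[u,v].astype(np.float64)[:,None],i["mtx"],np.array(i["dist_coeffs"]))[:,0]
    z=d[v,u]; X=(np.c_[n*z[:,None],z]-i["t"])@i["R"]
    return X,p[v,u].astype(int),np.c_[u,v]
E
python3 - <<'E'
from h import *
np.set_printoptions(precision=4,suppress=True)
for c in ("top","scene"):
    f=np.load(f"pics/{c}0.npz"); X,C,uv=cloud(c,f["p"],f["d"])
    r=models.masks_of(c,"red_box")[0]; m=r["mask"][uv[:,1],uv[:,0]]
    c0=np.median(X[m],0); near=np.hypot(*(X-c0)[:,:2].T)<.13
    P=X[near&(X[:,2]>.052)&(X[:,2]<.068)]
    rect=cv2.minAreaRect(P[:,:2].astype(np.float32)); print(c,c0,len(P),rect,np.median(P[:,2]))
    b=cv2.boxPoints(rect); print(b.tolist())
    red=near&(C[:,2]>90)&(C[:,1]<60)&(C[:,0]<60)
    T=X[red&(X[:,2]>.135)]; G=X[red&(X[:,2]>.1)&(X[:,2]<.118)]
    print("tab",len(T),T.mean(0),T.min(0),T.max(0),"top",len(G),G.mean(0),cv2.minAreaRect(G[:,:2].astype(np.float32)))
    table=X[near&(X[:,2]<.03)]; print("table z",np.median(table[:,2]))
    for t in("stamp","jar","phone","blue_box"):
        r=models.masks_of(c,t)
        if r: print(t,r[0]["p"],np.median(X[r[0]["mask"][uv[:,1],uv[:,0]]],0))
E
```

```text
top [ 0.5536 -0.1725  0.0617] 1759 ((0.5677120685577393, -0.17874689400196075), (0.1110241711139679, 0.17097589373588562), 72.51411437988281) 0.060492133402503596
[[0.46949467062950134, -0.206007182598114], [0.6325699090957642, -0.2573804557323456], [0.6659294366836548, -0.1514866054058075], [0.5028542280197144, -0.10011333227157593]]
tab 28 [ 0.5611 -0.1794  0.1571] [ 0.554  -0.1981  0.1531] [ 0.5683 -0.1573  0.1592] top 656 [ 0.5444 -0.1705  0.1121] ((0.5497840046882629, -0.17350338399410248), (0.06035573035478592, 0.08267147839069366), 72.07711791992188)
table z 0.0005947135433376347
stamp 0.61 [ 0.3651 -0.0168  0.0231]
jar 0.66 [0.5441 0.3559 0.0732]
phone 0.93 [ 0.5851 -0.3922  0.0091]
blue_box 0.92 [0.5415 0.1503 0.062 ]
scene [ 0.5941 -0.1782  0.0626] 1004 ((0.5692892074584961, -0.17890658974647522), (0.11132216453552246, 0.170446515083313), 72.4344253540039) 0.061372004329810284
[[0.47124138474464417, -0.20625218749046326], [0.6337403059005737, -0.25769245624542236], [0.6673370599746704, -0.15156099200248718], [0.5048381090164185, -0.10012072324752808]]
tab 16 [ 0.5641 -0.1769  0.1572] [ 0.5575 -0.1977  0.1393] [ 0.571  -0.1554  0.1628] top 313 [ 0.5538 -0.1696  0.1125] ((0.5520961284637451, -0.17158299684524536), (0.057861581444740295, 0.08438382297754288), 71.87650299072266)
table z 0.0016004741259129482
stamp 0.59 [ 0.3731 -0.0223  0.0221]
jar 0.83 [0.5622 0.36   0.0564]
phone 0.58 [ 0.5929 -0.3936  0.0107]
blue_box 0.58 [0.5803 0.1511 0.0629]
```

```bash
cat >> h.py <<'E'
O=np.array([.5685,-.1788]); YAW=-.305
q=np.array([0,np.cos(YAW/2),np.sin(YAW/2),0])
R=np.array([[np.cos(YAW),-np.sin(YAW)],[np.sin(YAW),np.cos(YAW)]])
def w(x,z,y=0): return np.r_[O+R@np.array([x,y])/1e3, z/1e3]
def st(tag=""):
    s=get_state(); p=R.T@(s["tcp_pos"][:2]-O)*1e3; f=R.T@s["contact_force"][:2]
    print(tag,"t %.2f box x %.1f y %.1f z %.1f F %.1f %.1f %.1f"%(s["time"],*p,s["tcp_pos"][2]*1e3,*f,s["contact_force"][2]))
E
python3 - <<'E'
from h import *
ctrl.close_gripper(); st()
ctrl.movep(w(-50,240),q); st()
ctrl.movel(w(-50,141)); st("down")
for x in (-35,-25,-15,-5,10): ctrl.movel(w(x,141),max_speed=.06); st()
p,d=vision.grab_frame("top"); p2,_=vision.grab_frame("scene")
cv2.imwrite("pics/a.png",np.hstack([cv2.resize(p[90:240,230:430],None,fx=2,fy=2),cv2.resize(p2[150:300,110:310],None,fx=2,fy=2)]))
E
```

```text
t 1.77 box x -165.0 y -452.8 z 231.3 F 0.3 0.8 0.6
 t 3.48 box x -49.9 y -1.2 z 240.0 F -0.7 -0.9 0.7
down t 4.28 box x -49.4 y -0.3 z 141.7 F 0.7 0.1 -0.1
 t 4.68 box x -34.5 y 0.1 z 141.2 F -0.4 -0.0 -0.7
 t 5.00 box x -24.6 y 0.0 z 140.9 F -0.4 0.4 0.1
 t 5.32 box x -14.8 y -0.0 z 140.8 F -1.3 -0.0 -0.7
 t 5.63 box x -4.7 y -0.0 z 140.9 F -0.5 1.0 -0.1
 t 6.03 box x 10.2 y 0.0 z 140.9 F -0.4 -0.2 1.7
```

View pics/a.png

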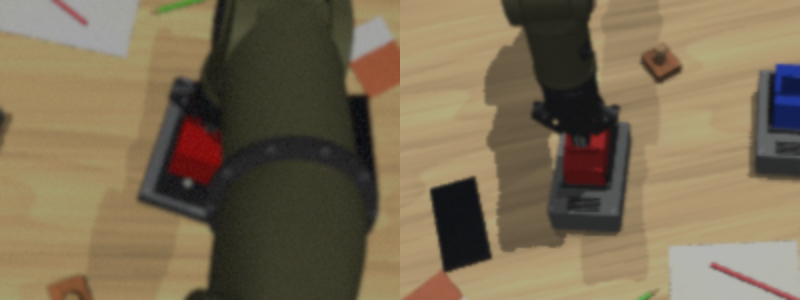

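The crops show the guard tipping up: the white toggle ball is visible under it, and the finger is on the tab with the box unmoved. I'll keep pushing.

```bash
python3 - <<'E'
from h import *
for x in (40,65,80,92): ctrl.movel(w(x,141),max_speed=.08); st()
ctrl.movel(w(105,185),max_speed=.08); st("raise")
ctrl.movel(w(105,245)); st()
ctrl.movel(w(-72,245)); ctrl.pause(.2); st()
p,d=vision.grab_frame("top"); p2,_=vision.grab_frame("scene")
cv2.imwrite("pics/b.png",np.hstack([cv2.resize(p[90:240,230:430],None,fx=2,fy=2),cv2.resize(p2[150:300,110:310],None,fx=2,fy=2)]))
E
```

```text
t 6.66 box x 39.7 y 0.0 z 140.8 F -0.6 -0.3 0.9
 t 7.12 box x 64.5 y 0.0 z 140.8 F -0.3 -0.3 -0.9
 t 7.47 box x 79.7 y 0.0 z 140.8 F 0.6 -0.0 -0.6
 t 7.77 box x 92.0 y -0.0 z 140.9 F 0.1 -0.4 0.6
raise t 8.49 box x 104.6 y -0.0 z 184.6 F -0.5 0.0 -0.6
 t 9.04 box x 104.6 y -0.0 z 244.1 F 0.1 0.5 -0.4
 t 10.57 box x -71.6 y 0.0 z 244.7 F -0.7 -1.0 -0.1
```

View pics/b.png

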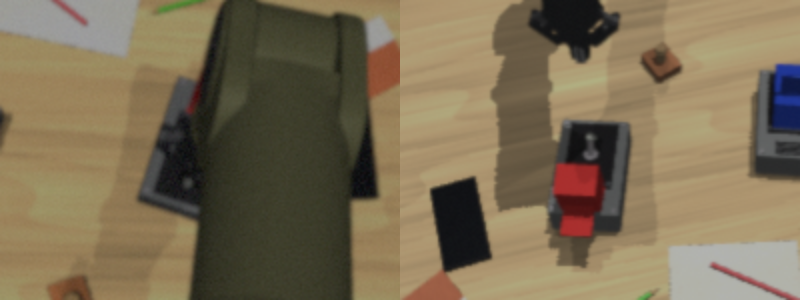

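The right crop shows the guard lying open on its stop, with the bare toggle at (590,145) still leaning towards the robot. Next, the toggle.

```bash
python3 - <<'E'
from h import *
ctrl.movel(w(-72,81)); st("down")
for x in (-50,-40,-32,-27,-24,-22):
    ctrl.movel(w(x,81),max_speed=.05); st()
    if abs(get_state()["contact_force"][:2]).max()>7: break
ctrl.movel(w(-60,81)); ctrl.movel(w(-72,245)); st()
p2,_=vision.grab_frame("scene")
cv2.imwrite("pics/c.png",cv2.resize(p2[190:270,160:260],None,fx=5,fy=5,interpolation=cv2.INTER_CUBIC))
E
```

```text
down t 11.92 box x -71.5 y 0.0 z 81.7 F 0.3 -0.0 0.2
 t 12.51 box x -49.9 y 0.0 z 80.9 F 0.2 0.4 0.2
 t 12.86 box x -39.4 y 0.0 z 81.0 F 0.7 0.5 0.3
 t 13.17 box x -31.5 y 0.0 z 81.0 F 0.0 0.0 0.8
 t 13.42 box x -26.7 y 0.0 z 80.9 F -0.1 -0.3 0.2
 t 13.67 box x -25.4 y -0.0 z 80.7 F -4.7 -0.2 2.5
 t 13.92 box x -25.0 y -0.0 z 80.5 F -10.1 -0.2 4.1
 t 15.57 box x -72.4 y -0.0 z 244.2 F 0.2 -0.1 0.1
```

View pics/c.png

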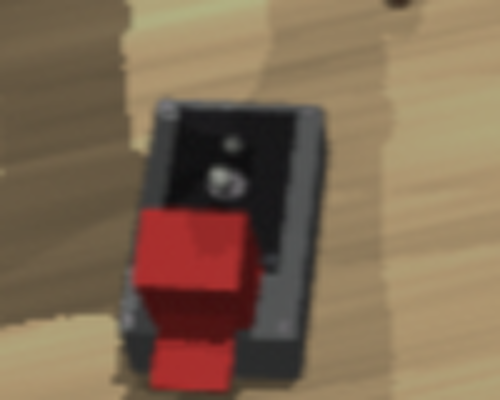

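The ball at (225,182) has moved over towards the hinge, uncovering the white off mark. The force rose at x = -25, where I expected the stop, so the toggle is on. Now to close the guard.

```bash
python3 - <<'E'
from h import *
ctrl.movel(w(-72,245)); ctrl.movel(w(136,245)); ctrl.movel(w(136,144)); st("down")
for x in (105,85,65,50,38,28):
    ctrl.movel(w(x,144),max_speed=.07); st()
    if abs(get_state()["contact_force"]).max()>9: break
ctrl.movel(w(15,185),max_speed=.08); st("raise")
ctrl.movel(w(15,260)); ctrl.movel(w(-170,260)); ctrl.pause(.3); st()
p,d=vision.grab_frame("top"); p2,_=vision.grab_frame("scene")
cv2.imwrite("pics/d.png",np.hstack([cv2.resize(p[90:240,230:430],None,fx=2,fy=2),cv2.resize(p2[150:300,110:310],None,fx=2,fy=2)]))
E
```

```text
down t 18.23 box x 136.6 y 0.1 z 145.2 F -0.1 -0.2 0.0
 t 18.82 box x 105.5 y 0.0 z 144.7 F 0.8 -0.6 0.4
 t 19.25 box x 85.2 y -0.0 z 144.0 F -0.7 -0.3 0.2
 t 19.68 box x 65.2 y -0.0 z 144.1 F 0.4 -0.5 0.2
 t 20.05 box x 50.1 y -0.0 z 144.1 F 0.6 0.8 0.4
 t 20.38 box x 38.1 y -0.0 z 144.1 F -0.5 -0.3 0.4
 t 20.67 box x 28.0 y -0.0 z 144.1 F -0.7 0.3 -0.2
raise t 21.36 box x 14.9 y -0.1 z 185.1 F -0.3 0.2 -1.0
 t 23.69 box x -169.8 y 0.0 z 259.8 F -0.2 0.0 -0.4
```

View pics/d.png

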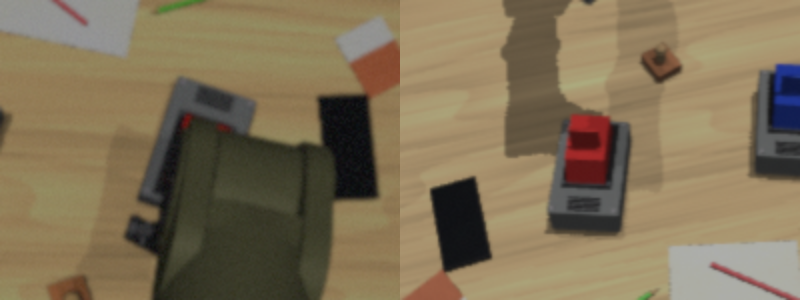

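The guard looks shut, with its tab upright. I'll check that against the start cloud before handing in.

```bash
python3 - <<'E'
from h import *
X,C,uv=cloud("scene")
near=np.hypot(*(X[:,:2]-O).T)<.13
P=X[near&(X[:,2]>.052)&(X[:,2]<.068)]; print(cv2.minAreaRect(P[:,:2].astype(np.float32)))
red=near&(C[:,2]>90)&(C[:,1]<60)&(C[:,0]<60); T=X[red&(X[:,2]>.135)]; print(T.mean(0),T.max(0)); G=X[red&(X[:,2]>.1)&(X[:,2]<.118)]; print(len(G),G.mean(0))
for t in("stamp","jar","phone","blue_box"):
    r=models.masks_of("scene",t)
    if r: print(t,np.median(X[r[0]["mask"][uv[:,1],uv[:,0]]],0).round(4))
st(); ticket.close_job()
E
```

```text
((0.5691986083984375, -0.17803315818309784), (0.11016387492418289, 0.1720340996980667), 72.51154327392578)
[ 0.56303053 -0.17987286  0.1554637 ] [ 0.56936785 -0.15532837  0.16057382]
353 [ 0.55655911 -0.17090981  0.1117988 ]
stamp [ 0.5936 -0.1781  0.0626]
jar [ 0.5937 -0.1788  0.0625]
phone [ 0.5918 -0.3915  0.0105]
blue_box [0.5803 0.1513 0.0627]
 t 24.04 box x -170.0 y -0.0 z 260.0 F 0.4 -0.2 0.6
the job is handed in; nothing more can be done
```

The fume extractor should be on. I tipped the red guard open by its tab, pushed the toggle over to its stop on the green-dot side, pulled the guard forward so it dropped shut, and handed in at about 24 s. The job was accepted without a verdict.

What the last checks showed:
- **Red guard:** the final depth picture puts the tab and the guard's top within about 3 mm of where they were at the start, so it is shut.
- **Red toggle:** the force rose to about 10 N at the position expected for full on. A picture taken before closing showed the toggle leaning towards the hinge. It can't be seen under the shut guard.
- **Boxes and phone:** the red box moved about 1 mm, and the blue box and phone read within about 2 mm of their starting positions. That is within measurement error.
- **Blue guard and toggle:** I did not measure them at the end, but the arm never went near that box.
- **Stamp and jar:** the final check failed for both. The network returned the red box's position for each, so neither was measured at the end. The stamp looks unmoved in the last picture and the jar is not in that crop, but the arm never came near either.
- **Robot:** it finished clear of everything, with no contact force beyond noise.

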